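# Register the footed tub on the box lid and cover it

## Task

The open white tub has been left crooked on the lid of the storage box. Slide it across the lid, without lifting it clear, until all four of its corner feet drop into the four recesses and it sits level and fully home; then put the blue cover on it, plugged fully into its mouth, and let go. Leave everything else on the console where it is.

Things in the scene. Friction and masses are not known exactly. Their poses are not given: they have to be found in the camera images.
- seat (a point): Point on the fixed storage box's flat grey lid, midway between its 4 recesses, at the lid's upper face, 75 mm above the table. Lid 170 mm along x, 240 mm along y; z up. Recesses 28 mm square, 8 mm deep, chamfered, centred at x +-40, y +-60 mm. The tub belongs here, its y along this y (either way round).
- tub_mid (a point): Centre, half-way up, of the loose open white tub (0.2-0.45 kg): 110 (x) x 150 (y) x 72 mm with feet, z up; upright 3 mm walls, mouth 104 x 144. Feet 22 mm square, 10 tall, at x +-40, y +-60. Is 36 mm above the seat when on the lid's face, 28 when home (3 mm play each way). Starts 18-42 mm off to the seat's +x, up to 30 mm off in y, crooked up to 0.25 rad.
- cover_mid (a point): Centre, half-way up, of the loose stiff blue cover (0.14 kg), 39 mm tall, upright on the table, z up. Plate 118 (x) x 158 (y) x 6 mm; plug below it 9 deep, 98 x 138, its lowest 4 mm 92 x 132 (3 mm play in the tub). On top in the middle a grip bar 16 (x) x 64 (y), 24 high. Fully in, with the plate on the tub's rim, this point is 46.5 mm above the tub's centre. Fits either way round.
- pot: Bystander, to be left alone: white ceramic pot, about 105 mm across and 95 mm tall, on the wooden turntable; origin at the centre of its underside.
- tin: Bystander, to be left alone: matte aluminium tin, 76 mm across, 95 mm tall, on the turntable; origin at the centre of its underside.
- spray: Bystander, to be left alone: empty green plastic spray bottle, 68 mm across, about 205 mm tall, on the turntable; origin at the centre of its underside.
- mug: Bystander, to be left alone: terracotta mug, 80 mm across, 90 mm tall, on the console; origin at the centre of its underside.
- coaster: Bystander, to be left alone: round cork coaster, 96 mm across, 12 mm thick, on the console; origin at the centre of its underside.
- remote: Bystander, to be left alone: black remote control, 160 x 45 x 18 mm, lying on the console; origin at the centre of its underside.
Mind the look-alikes: they are no part of the job. What is shaped like the part that bears tub_mid but turquoise or yellow is not meant.

How it is judged:
By the outcome, as a careful person would: the job done as asked, in the order asked, and still so for the second after the job is handed in, with the robot touching nothing.
It also fails if it takes over 72 s, if anything falls off the work surface, if the arm or the gripper's body presses on something with over 40 N, if the wrist force passes 120 N, or if a joint passes its speed limit or range.

## Robot

A 6-joint arm with a two-finger parallel gripper is mounted at the origin on the work surface. World frame = base frame: x ahead of the robot, y to its left, z up, the work surface at z = 0. Lengths are in mm, angles in rad, forces in N, time in s.
With the tool pointing down it reaches from about 300 to 950 mm from the base axis. Payload 3.1 kg.
Tool frame: the origin (TCP) lies midway between the tips of the shut fingers; the grasp point (between the pads) lies tcp_to_grasp behind it (tcp_to_grasp is the distance from the TCP to the grasp point, in mm); z points along the fingers, x is the direction in which the jaws open and shut, and the axes are right-handed (so a half turn about z gives the same grasp; the last joint's range is limited). The gripper opens to 85 mm and grips with 20 to 120 N. Pads are 22 mm wide; open, the fingers measure 114 mm over their backs; the gripper's body (76 mm by 85 mm) begins 54 mm behind the grasp point. The pads swing forward as they close: fully open they stand 13 mm farther back than shut.
Start: joints at [-1.241, 0.308, 1.634, -0, 1.2, -0.07], TCP at [243.246, -575.729, 231.272] pointing down, gripper open.
Joint ranges: [-3.06, 3.06], [-0.79, 1.96], [0.05, 2.63], [-1.19, 4.34], [0.05, 2.64], [-2.94, 2.94]. Speed limits (rad/s): [2.79, 2.79, 3.14, 3.14, 3.14, 3.14].

## Interface

Orientations are given as a unit quaternion [w, x, y, z].
In Python, from workcell import get_obs, read_camera, hand_in, tcp_to_grasp gives the robot as it stands.
- The arm moves only by the shell command python3 -m crank 'ROWS'. ROWS is JSON, a list of rows, each an object of numbers: "tx", "ty", "tz": the shift along the tool's x, y, z in m; "rx", "ry", "rz": the turn, a rotation vector about the tool's x, y, z in rad; "gripper": the gripper's target within -1 to 1 (shut at 1, half-way at 0, fully open at -1). A call has 1 to 10 rows; each row is the pose to reach, as a shift and turn from the pose commanded when the call began, along the tool's axes at that moment; what a row does not reach only later rows make up. A row lasts 1/8 s, in which the tool goes at most 62.5 mm and 10.7 degrees, less where a joint would pass 70% of its speed; a pose out of reach is approached as far as the arm can. A call with a gripper value outside its range is refused whole. The fingers move at their own pace and stop on an object; the grip force is fixed at half the most. Time passes only in rows, so rows that repeat a pose let the fingers close. It gives the time, the measured TCP pose, the force and the opening at its end, in the units of the state.
- get_obs(): the state, without advancing time (a new reading comes with each control period).
- read_camera(name): name is "scene" or "top" or "wrist"; returns a dict with "pixels" (420x560x3 uint8, blue, green, red), "z_map" (420x560 float32, mm along the optical axis (not along the pixel's ray), 0 where there is no reading), "intrinsics" (3x3 intrinsics, pixels), "k1" (the pictures are not rectified: a ray, as slopes to the right and down, at radius r is drawn at 1 + k1 r^2 times it, then the intrinsics apply), "cam_to_world" (4x4, takes a point from camera to world coordinates); the wrist camera has in their place "mount" (4x4, takes a point from camera to tool coordinates, whose origin is the TCP and whose axes are the tool frame's). Camera axes: x right, y down, z forward; pixel columns grow to the right and rows downward; lengths in mm; the calibration is good to about 2 mm. A picture is of the moment at which its call begins: read the wrist's pose just before it.
- hand_in(): hands the job in, once; it reports no verdict.
The state is a dict: "time": time; "qpos": joint angles; "qvel": joint speeds; "joint_torque": joint torques, N m; "eef_pos": TCP position; "ee_rot": TCP orientation; "contact_force": force on the tool from outside, world axes, zero at the start; "ft_torque": the same for the moment, N m; "grip_width": finger opening in mm.
Only numpy, scipy, OpenCV 4.12 (cv2) and the standard library are available. Lean on these libraries where they do the work, as an engineer would, in place of code of your own. Each camera call takes 0.05 s, during which the arm holds its last target.

## Working session

There is one attempt and no reset: what is moved stays moved. The work goes in short steps, Python scripts to look and compute and a shell command to move; the robot and the scene stay as the last step left them, time stands still between calls to the robot, and variables do not carry over. Pictures are saved under pics/ and viewed, and the job is handed in when it is done.

```bash
ls; mkdir -p pics
cat > h.py <<'E'
import numpy as np,cv2
from workcell import get_obs,read_camera,hand_in,tcp_to_grasp
from scipy.spatial.transform import Rotation as R
def pose(o=None):
    o=o or get_obs(); q=o['ee_rot']; T=np.eye(4); T[:3,:3]=R.from_quat([q[1],q[2],q[3],q[0]]).as_matrix(); T[:3,3]=o['eef_pos']; return T
def cam(n):
    T=pose(); c=read_camera(n)
    c['T']=np.array(c['cam_to_world']) if 'cam_to_world' in c else T@np.array(c['mount'])
    return c
def ray(c,u,v):
    K=np.array(c['intrinsics']);k=c['k1']
    d=np.array([(u-K[0,2])/K[0,0],(v-K[1,2])/K[1,1]]); s=d.copy()
    for _ in range(30): s=d/(1+k*(s@s))
    D=c['T'][:3,:3]@np.array([s[0],s[1],1]); return c['T'][:3,3],D
def onplane(c,u,v,z):
    o,D=ray(c,u,v); return o+D*(z-o[2])/D[2]
def at(c,u,v):
    o,D=ray(c,u,v); return o+D*float(c['z_map'][int(v),int(u)])
def cloud(c):
    h,w=c['z_map'].shape;K=np.array(c['intrinsics']);k=c['k1']
    u,v=np.meshgrid(np.arange(w),np.arange(h)); d=np.stack([(u-K[0,2])/K[0,0],(v-K[1,2])/K[1,1]],-1); s=d.copy()
    for _ in range(30): s=d/(1+k*(s**2).sum(-1,keepdims=True))
    P=np.concatenate([s,np.ones((h,w,1))],-1)*c['z_map'][...,None]
    return P@c['T'][:3,:3].T+c['T'][:3,3]
E
python3 - <<'E'
from h import *
print(get_obs(),tcp_to_grasp)
for n in('scene','top','wrist'):
    c=cam(n);cv2.imwrite(f'pics/{n}0.png',c['pixels']);print(n,c['T'].round(2).tolist(),c['intrinsics'],c['k1'])
    np.savez(f'{n}0.npz',**{k:np.array(v) for k,v in c.items()})
E
```

```text
pics
{'time': 0.0, 'qpos': array([-1.24072856e+00,  3.09056126e-01,  1.63519325e+00, -1.30818694e-05,
        1.19971222e+00, -6.96970146e-02]), 'qvel': array([ 0.00038137,  0.00084945, -0.00071443,  0.00040756,  0.00018168,
       -0.00200193]), 'joint_torque': array([ 2.17243345e-03, -4.15253198e+01, -2.76662636e+01,  1.31189950e-04,
        1.03825788e-02,  3.81368878e-06]), 'eef_pos': array([ 242.95339106, -574.94176513,  230.01206342]), 'ee_rot': array([-7.16901614e-04,  8.33427895e-01, -5.52626945e-01, -9.42903213e-04]), 'contact_force': array([ 0.38990847, -0.04151543,  0.6155983 ]), 'ft_torque': array([ 0.04142344, -0.01506912, -0.02242893]), 'grip_width': 85.37028727667212} 18.700000000000003
scene [[-0.52, 0.52, -0.68, 1459.31], [0.85, 0.3, -0.43, 645.91], [-0.02, -0.8, -0.6, 946.43], [0.0, 0.0, 0.0, 1.0]] [[426.01068175   0.         280.97814888]
 [  0.         426.01068175 212.95998659]
 [  0.           0.           1.        ]] -0.09355716850040116
top [[-0.03, -0.99, 0.15, 333.39], [-1.0, 0.03, 0.01, 52.02], [-0.01, -0.15, -0.99, 1333.36], [0.0, 0.0, 0.0, 1.0]] [[460.14613142   0.         283.02869076]
 [  0.         460.14613142 209.56233286]
 [  0.           0.           1.        ]] 0.03875147641295002
wrist [[0.39, -0.88, -0.28, 312.44], [-0.92, -0.37, -0.11, -546.13], [-0.0, 0.3, -0.95, 372.67], [0.0, 0.0, 0.0, 1.0]] [[332.0352798    0.         278.93034396]
 [  0.         332.0352798  209.04035971]
 [  0.           0.           1.        ]] -0.08346664126436663
```

View pics/top0.png

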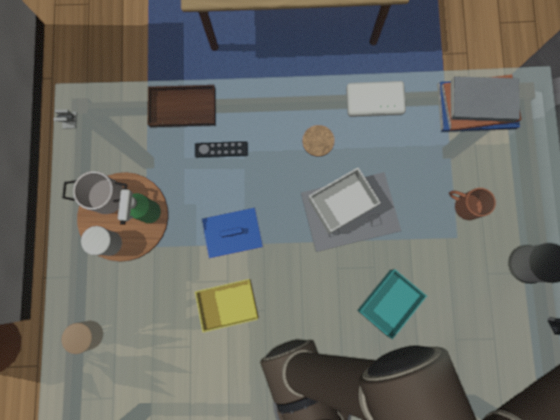

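View pics/scene0.png

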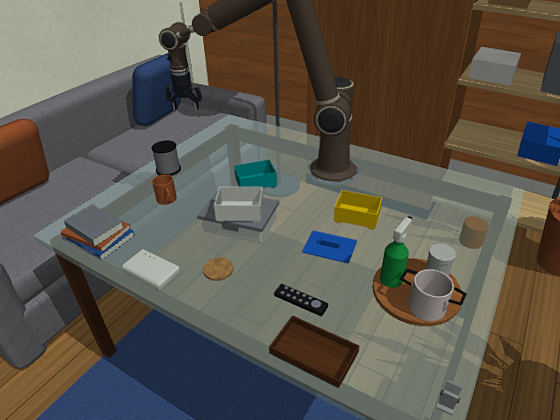

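View pics/wrist0.png

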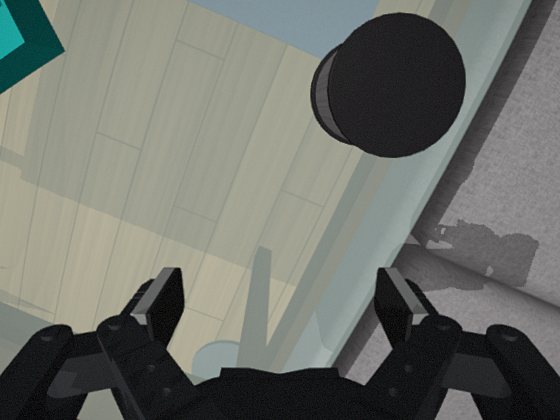

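Candidates for the tub (top view): white open tub at (345,200), yellow at (228,305), turquoise at (392,303), white router-like box at (376,99). The white open one on the grey lid is the one to use. The cover is the blue plate at (232,232); nothing else on the table is blue and has a grip bar.

Run:
```python
import cv2
from h import *
a=cv2.imread('pics/top0.png')
t=a[155:265,190:410]; cv2.imwrite('pics/crop1.png',cv2.resize(t,(800,400),interpolation=cv2.INTER_CUBIC))
c=dict(np.load('top0.npz'));P=cloud(c)
for (u,v) in [(345,200),(310,225),(385,185),(380,230),(330,240),(215,225),(250,240),(232,232),(300,180),(280,230)]:
    print(u,v,P[v,u].round(0),c['z_map'][v,u])
```

```text
345 200 [ 545. -106.   88.] 1261.8054
310 225 [481.  -9.  73.] 1267.5562
385 185 [ 585. -220.   77.] 1277.6155
380 230 [ 461. -199.   76.] 1260.1088
330 240 [438. -62.  72.] 1261.3486
215 225 [496. 262.  16.] 1328.7091
250 240 [450. 163.  11.] 1325.6621
232 232 [472. 211.  39.] 1302.0422
300 180 [625.  12.  -5.] 1366.7648
280 230 [478.  76.  -2.] 1341.4868
```

View pics/crop1.png

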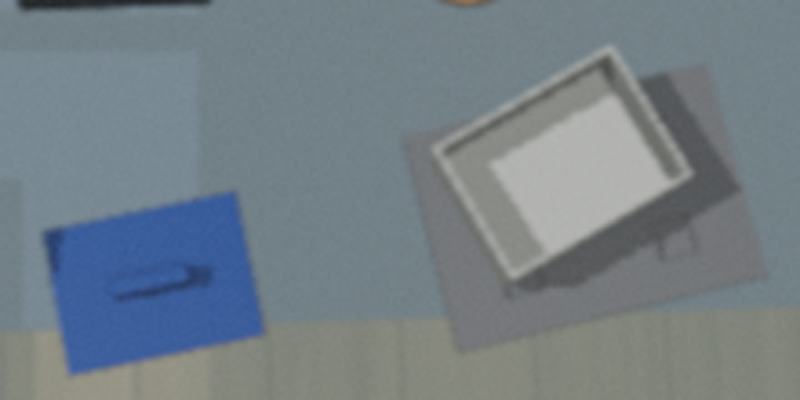

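The crop shows the white tub rim with corners at about (433,150), (612,47), (692,175), (515,278). It sits crooked on the grey lid, whose corners are (405,135), (708,65), (768,275), (460,350). One recess is visible at (677,240). The blue cover with its bar is at (153,282).

```bash
cat > meas.py <<'E'
from h import *
def rect(pts):
    (cx,cy),(w,h),a=cv2.minAreaRect(np.float32(pts)); 
    if w>h: w,h=h,w; a+=90
    a=((a+90)%180)-90   # x-axis (short) angle deg
    return np.array([cx,cy]),w,h,a
def mrect(c,mask,z,name):
    mask=cv2.morphologyEx(mask.astype(np.uint8)*255,cv2.MORPH_OPEN,np.ones((2,2)))
    cs,_=cv2.findContours(mask,cv2.RETR_EXTERNAL,cv2.CHAIN_APPROX_NONE); k=max(cs,key=cv2.contourArea)
    pts=[onplane(c,*p[0],z)[:2] for p in k]
    r=rect(pts); print(name,r[0].round(1),'w,h',round(r[1],1),round(r[2],1),'ang',round(r[3],1)); return r,k
E
python3 - <<'E'
from meas import *
for n in('top','scene'):
    c=dict(np.load(n+'0.npz'));P=cloud(c);p=c['pixels'];hsv=cv2.cvtColor(p,cv2.COLOR_BGR2HSV);H,S,V=[hsv[...,i].astype(int) for i in range(3)]
    X,Y,Z=P[...,0],P[...,1],P[...,2]
    reg=(X>380)&(X<680)&(Y>-280)&(Y<50)
    vis=p.copy()
    blue=(H>100)&(H<125)&(S>140)&(X>350)&(X<620)&(Y>100)&(Y<350)&(abs(Z)<70)
    tub=reg&(S<50)&(Z>62)&((Z>95)|(V>150))
    lid=reg&(Z>55)
    lidc=reg&(Z>60)&(Z<88)&(V<150)
    for m,z,nm in((blue,15,'cover'),(tub,147,'tub'),(lidc,75,'lid')):
        r,k=mrect(c,m,z,n+nm); cv2.drawContours(vis,[k],-1,(0,0,255),1)
    b=(155,265,190,410) if n=='top' else (160,280,170,390)
    cv2.imwrite(f'pics/v_{n}.png',cv2.resize(vis[b[0]:b[1],b[2]:b[3]],None,fx=3.6,fy=3.6,interpolation=cv2.INTER_NEAREST))
    m=blue&(Z>30); print('bar',m.sum(),X[m].mean(),Y[m].mean(),Z[m].mean(), rect(np.c_[X[m],Y[m]]))
    m=reg&(Z>135)&(Z<158);print('rimZ',np.median(Z[m]),rect(np.c_[X[m],Y[m]]))
    m=reg&(Z>60)&(Z<85);print(np.median(Z[m&lidc]))
E
```

```text
topcover [471.  211.6] w,h 111.7 151.6 ang 10.1
toptub [533.  -97.7] w,h 112.3 156.3 ang 28.4
toplid [ 512.8 -124. ] w,h 170.1 240.0 ang 12.1
bar 135 473.5814104505841 214.37206918170048 37.13822672142115 (array([473.91891479, 214.77453613]), 16.616514205932617, 65.4029312133789, 9.311881065368652)
rimZ 145.36902538868912 (array([538.23547363, -97.92205811]), 110.11786651611328, 150.77210998535156, 28.553953170776367)
74.39827028445347
scenecover [479.3 220.7] w,h 117.6 155.4 ang 9.9
scenetub [568.  -72.6] w,h 155.0 180.5 ang -60.9
scenelid [ 523.6 -112.4] w,h 185.1 243.2 ang 12.1
bar 100 477.262933127762 215.39818242785256 37.76811854703904 (array([474.81091309, 213.9138031 ]), 21.58794593811035, 62.685787200927734, 11.963199615478516)
rimZ 143.2336997328826 (array([539.66833496, -97.38801575]), 123.19501495361328, 149.05032348632812, 28.814884185791016)
75.93765898101083
```

```bash
cat > go.py <<'E'
from h import *
def go(x,y,z,ang):
    """rows for desired TCP pos, tool x-axis at ang deg, tool down"""
    T=pose(); a=np.radians(ang)
    Rd=np.array([[np.cos(a),np.sin(a),0],[np.sin(a),-np.cos(a),0],[0,0,-1]]).T
    Rd=np.stack([[np.cos(a),np.sin(a),0],[np.sin(a),-np.cos(a),0],[0,0,-1]],1)
    d=T[:3,:3].T@(np.array([x,y,z])-T[:3,3])/1000; r=R.from_matrix(T[:3,:3].T@Rd).as_rotvec()
    print('t',d.round(4),'r',r.round(4),'now',T[:3,3].round(1), 'ang',np.degrees(np.arctan2(T[1,0],T[0,0])).round(2))
E
python3 -c "
from go import *
go(491,-123,300,28.5)"
```

```text
t [-0.3201 -0.4044 -0.0691] r [-1.6000e-03  1.3000e-03 -1.6684e+00] now [ 243.  -575.1  230.3] ang -67.09
```

```bash
python3 -m crank '[{"tx":-0.032,"ty":-0.04,"tz":-0.02,"rz":-0.167,"gripper":-1},{"tx":-0.064,"ty":-0.081,"tz":-0.04,"rz":-0.334,"gripper":-1},{"tx":-0.096,"ty":-0.121,"tz":-0.06,"rz":-0.5,"gripper":-1},{"tx":-0.128,"ty":-0.162,"tz":-0.07,"rz":-0.667,"gripper":-1},{"tx":-0.16,"ty":-0.202,"tz":-0.07,"rz":-0.834,"gripper":-1},{"tx":-0.192,"ty":-0.243,"tz":-0.07,"rz":-1.0,"gripper":-1},{"tx":-0.224,"ty":-0.283,"tz":-0.07,"rz":-1.168,"gripper":-1},{"tx":-0.256,"ty":-0.324,"tz":-0.07,"rz":-1.335,"gripper":-1},{"tx":-0.288,"ty":-0.364,"tz":-0.07,"rz":-1.5,"gripper":-1},{"tx":-0.32,"ty":-0.404,"tz":-0.07,"rz":-1.668,"gripper":-1}]'
python3 - <<'E'
from go import *
go(491,-123,300,28.5)
c=cam('wrist');cv2.imwrite('pics/w1.png',c['pixels']);np.savez('w1.npz',**{k:np.array(v) for k,v in c.items()})
E
```

```text
t [-0.3201 -0.4044 -0.0691] r [-1.6000e-03  1.3000e-03 -1.6684e+00] now [ 243.  -575.1  230.3] ang -67.09invalid input
```

View pics/w1.png

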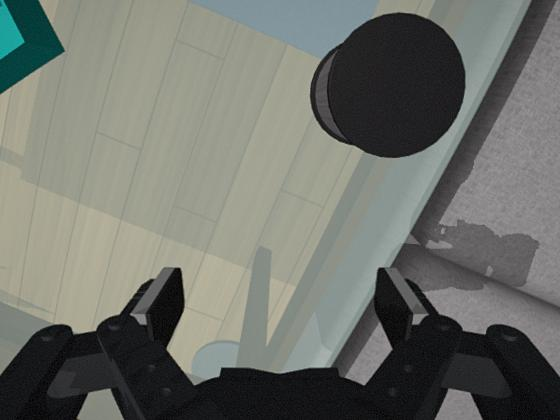

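The arm did not move: the view is unchanged and the call was refused. I'll try again with every key given.

```bash
python3 -m crank '[{"tx":-0.032,"ty":-0.04,"tz":-0.02,"rx":0,"ry":0,"rz":-0.167,"gripper":-1},{"tx":-0.064,"ty":-0.081,"tz":-0.04,"rx":0,"ry":0,"rz":-0.334,"gripper":-1},{"tx":-0.096,"ty":-0.121,"tz":-0.06,"rx":0,"ry":0,"rz":-0.5,"gripper":-1},{"tx":-0.128,"ty":-0.162,"tz":-0.07,"rx":0,"ry":0,"rz":-0.667,"gripper":-1},{"tx":-0.16,"ty":-0.202,"tz":-0.07,"rx":0,"ry":0,"rz":-0.834,"gripper":-1},{"tx":-0.192,"ty":-0.243,"tz":-0.07,"rx":0,"ry":0,"rz":-1.0,"gripper":-1},{"tx":-0.224,"ty":-0.283,"tz":-0.07,"rx":0,"ry":0,"rz":-1.168,"gripper":-1},{"tx":-0.256,"ty":-0.324,"tz":-0.07,"rx":0,"ry":0,"rz":-1.335,"gripper":-1},{"tx":-0.288,"ty":-0.364,"tz":-0.07,"rx":0,"ry":0,"rz":-1.5,"gripper":-1},{"tx":-0.32,"ty":-0.404,"tz":-0.07,"rx":0,"ry":0,"rz":-1.668,"gripper":-1}]'
python3 - <<'E'
from go import *
go(491,-123,300,28.5)
c=cam('wrist');cv2.imwrite('pics/w1.png',c['pixels']);np.savez('w1.npz',**{k:np.array(v) for k,v in c.items()})
E
```

```text
time: 1.45
eef_pos: [491.3, -122.1, 301.3]
ee_rot: [0.0, 0.969, 0.249, 0.0]
contact_force: [-0.0, -0.7, -0.2]
grip_width: 85.2
t [-0.0007  0.0006  0.0013] r [ 0.0003 -0.0001  0.0052] now [ 491.3 -122.1  301.3] ang 28.8
```

View pics/w1.png

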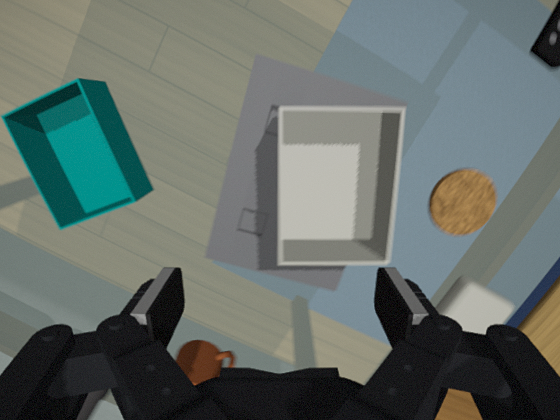

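The wrist view shows the tub rim corners at (279,106), (406,106), (390,264), (278,265), the lid's left corners at (257,55) and (207,257), and one whole recess at (252,222).

Run:
```python
from meas import *
c=dict(np.load('w1.npz'));P=cloud(c);p=c['pixels'];hsv=cv2.cvtColor(p,cv2.COLOR_BGR2HSV);S=hsv[...,1].astype(int);V=hsv[...,2].astype(int)
X,Y,Z=P[...,0],P[...,1],P[...,2]
reg=(X>380)&(X<680)&(Y>-280)&(Y<50)
vis=p.copy()
m=reg&(Z>135)&(Z<158);print('rimZ',np.median(Z[m]),rect(np.c_[X[m],Y[m]]))
r,k=mrect(c,m&(V>150),147,'tub');cv2.drawContours(vis,[k],-1,(0,0,255),1)
lidc=reg&(Z>60)&(Z<82)&(V<150)
print('lidz',np.median(Z[lidc]))
r,k=mrect(c,lidc,75,'lid');cv2.drawContours(vis,[k],-1,(0,255,0),1)
for q in[(279,106),(406,106),(390,264),(278,265)]: print(onplane(c,*q,147).round(1))
cv2.imwrite('pics/w1v.png',cv2.resize(vis[45:295,195:420],None,fx=2.4,fy=2.4))
cv2.imwrite('pics/w1r.png',cv2.resize(p[195:275,200:300],None,fx=7,fy=7,interpolation=cv2.INTER_CUBIC))
```

```text
rimZ 146.14219531940523 (array([537.66021729, -96.84754181]), 111.10263061523438, 150.46969604492188, 28.729055404663086)
tub [ 572.6 -158.4] w,h 8.8 107.3 ang -61.6
lidz 74.80357428698045
lid [ 516.  -121.3] w,h 170.3 240.4 ang 12.1
[453.6 -55.5 147. ]
[549.9  -1.3 147. ]
[ 623.1 -133.6  147. ]
[ 525.5 -188.1  147. ]
```

View pics/w1v.png

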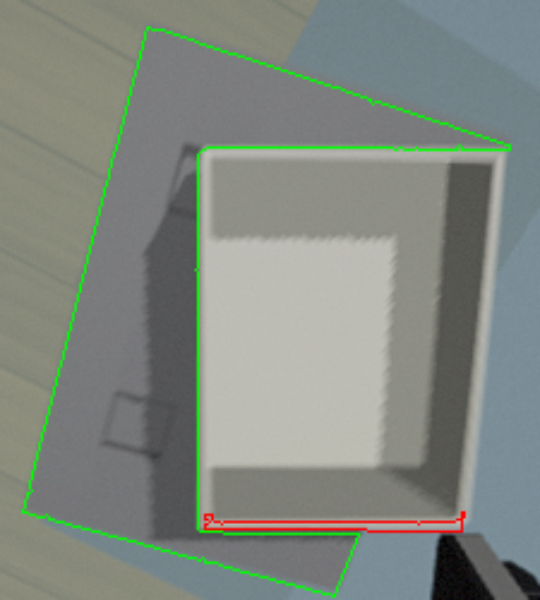

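View pics/w1r.png

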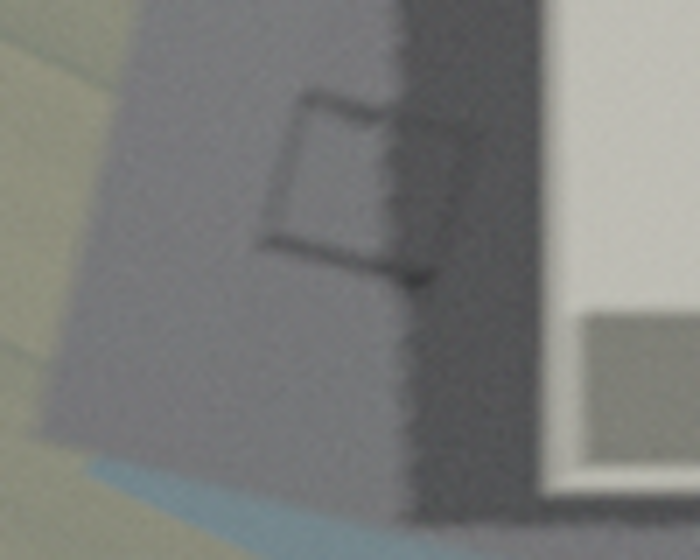

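```bash
python3 -c "
from h import *
c=dict(np.load('w1.npz'))
q=onplane(c,252.2,221.7,75); a=np.radians(12.1); print(q, q[0]+26.5,q[1]+67.1)
for u,v in((305,97),(470,125),(425,280),(262,242)): print(onplane(c,u/7+200,v/7+195,75).round(1))
"
python3 -m crank '[{"tx":0,"ty":0,"tz":0.05,"rx":0,"ry":0,"rz":0,"gripper":-1},{"tx":0,"ty":0,"tz":0.1,"rx":0,"ry":0,"rz":0,"gripper":-1},{"tx":0,"ty":0,"tz":0.14,"rx":0,"ry":0,"rz":0,"gripper":-1},{"tx":0,"ty":0,"tz":0.17,"rx":0,"ry":0,"rz":0,"gripper":-1},{"tx":0,"ty":0,"tz":0.187,"rx":0,"ry":0,"rz":0,"gripper":-1},{"tx":0,"ty":0,"tz":0.187,"rx":0,"ry":0,"rz":0,"gripper":-1}]'
```

```text
[ 488.90739995 -185.29778682   75.        ] 515.4073999462478 -118.19778681766601
[ 472.8 -176.1   75. ]
[ 499.2 -167.2   75. ]
[ 505.5 -195.3   75. ]
[ 478.1 -202.6   75. ]
time: 2.25
eef_pos: [489.9, -123.5, 113.2]
ee_rot: [-0.001, 0.969, 0.246, -0.001]
contact_force: [-0.4, -0.7, 0.2]
grip_width: 85.4
```

```bash
python3 -m crank '[{"tx":0,"ty":0,"tz":0,"rx":0,"ry":0,"rz":0,"gripper":0.3},{"tx":0,"ty":0,"tz":0,"rx":0,"ry":0,"rz":0,"gripper":0.7},{"tx":0,"ty":0,"tz":0,"rx":0,"ry":0,"rz":0,"gripper":1},{"tx":0,"ty":0,"tz":0,"rx":0,"ry":0,"rz":0,"gripper":1},{"tx":0,"ty":0,"tz":0,"rx":0,"ry":0,"rz":0,"gripper":1},{"tx":0,"ty":0,"tz":0,"rx":0,"ry":0,"rz":0,"gripper":1},{"tx":0,"ty":0,"tz":0,"rx":0,"ry":0,"rz":0,"gripper":1}]'
python3 - <<'E'
from meas import *
for n in('wrist','top'):
    c=cam(n);cv2.imwrite(f'pics/{n}2.png',c['pixels']);np.savez(f'{n}2.npz',**{k:np.array(v) for k,v in c.items()})
o=get_obs();print(o['eef_pos'],o['contact_force'],o['ft_torque'],o['grip_width'])
E
```

```text
time: 3.12
eef_pos: [491.3, -123.8, 114.8]
ee_rot: [0.0, 0.969, 0.246, 0.0]
contact_force: [0.4, 0.8, 4.8]
grip_width: 2.1
[ 491.30201622 -123.76979316  114.76236639] [0.29885486 0.85195782 4.81085364] [ 0.14749079  0.01735056 -0.00184603] 1.9807811589335669
```

View pics/wrist2.png

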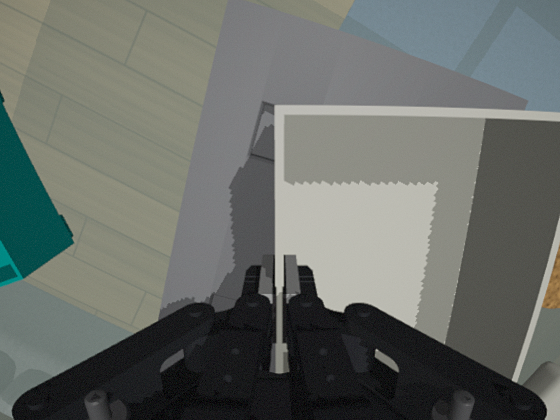

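View pics/top2.png

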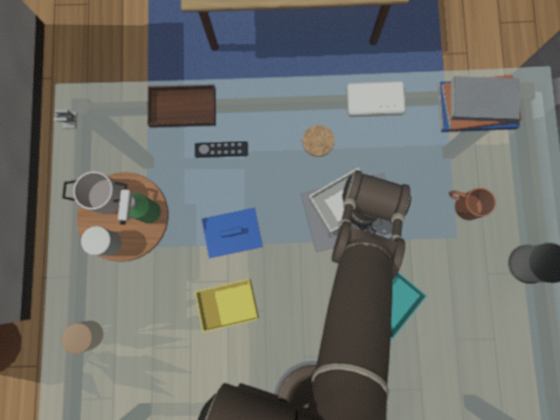

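Wall gripped: opening 2 mm, and the wrist view shows the wall between the pads at (280,280). Now I'll slide and turn the tub towards the seat.

```bash
python3 -c "
from go import *
go(462.7,-135.4,114.8,12.1)"
```

```text
t [-0.0307 -0.0034 -0.0001] r [ 0.0004 -0.0008  0.2858] now [ 491.3 -123.8  114.8] ang 28.47
```

```bash
python3 -m crank '[{"tx":-0.005,"ty":-0.0005,"tz":0,"rx":0,"ry":0,"rz":0.045,"gripper":1},{"tx":-0.01,"ty":-0.001,"tz":0,"rx":0,"ry":0,"rz":0.095,"gripper":1},{"tx":-0.015,"ty":-0.0015,"tz":0,"rx":0,"ry":0,"rz":0.14,"gripper":1},{"tx":-0.02,"ty":-0.002,"tz":0,"rx":0,"ry":0,"rz":0.19,"gripper":1},{"tx":-0.025,"ty":-0.003,"tz":0,"rx":0,"ry":0,"rz":0.235,"gripper":1},{"tx":-0.031,"ty":-0.0035,"tz":0,"rx":0,"ry":0,"rz":0.286,"gripper":1},{"tx":-0.031,"ty":-0.0035,"tz":0,"rx":0,"ry":0,"rz":0.286,"gripper":1}]'
cat > look.py <<'E'
from meas import *
import sys
s=sys.argv[1]
o=get_obs();print(o['time'],o['eef_pos'].round(1),o['contact_force'].round(1),o['ft_torque'].round(2),o['grip_width'].round(1))
c=cam('wrist');cv2.imwrite(f'pics/w{s}.png',c['pixels']);np.savez(f'w{s}.npz',**{k:np.array(v) for k,v in c.items()})
c=cam('scene');cv2.imwrite(f'pics/s{s}.png',cv2.resize(c['pixels'][160:280,170:390],None,fx=3.5,fy=3.5,interpolation=cv2.INTER_CUBIC));np.savez(f's{s}.npz',**{k:np.array(v) for k,v in c.items()})
E
python3 look.py 3
```

```text
time: 4.1
eef_pos: [461.2, -135.3, 113.5]
ee_rot: [-0.0, 0.994, 0.106, -0.001]
contact_force: [0.3, -0.2, -2.5]
grip_width: 2.3Traceback (most recent call last):
  File "look.py", line 4, in <module>
    o=get_obs();print(o['time'],o['eef_pos'].round(1),o['contact_force'].round(1),o['ft_torque'].round(2),o['grip_width'].round(1))
                                                                                                          ^^^^^^^^^^^^^^^^^^^^^
AttributeError: 'float' object has no attribute 'round'
```

```bash
sed -i "s/o\['grip_width'\].round(1)/round(o['grip_width'],1)/" look.py; python3 look.py 3
```

```text
4.1 [ 461.2 -135.3  113.5] [ 0.3 -0.2 -2.5] [-0.12 -0.03 -0.02] 2.3
```

View pics/w3.png

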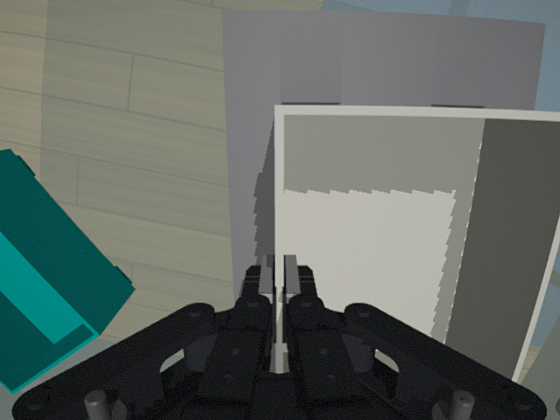

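View pics/s3.png

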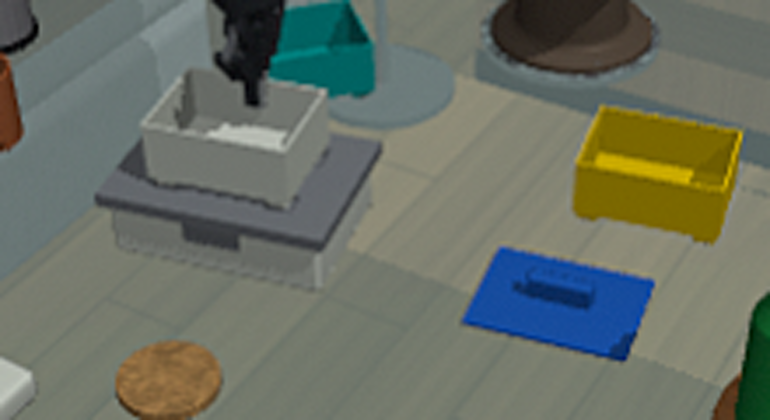

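The tub is square to the lid now. The wrist view shows two recess edges peeking past the rim at (283–340,104) and (432–484,105), and the lid's far corners at (223,12) and (545,22).

```bash
cat > m3.py <<'E'
from meas import *
import sys
s=sys.argv[1]
c=dict(np.load(f'w{s}.npz'));p=c['pixels']
P=cloud(c);X,Y,Z=[P[...,i] for i in range(3)]
print('T ang',np.degrees(np.arctan2(pose()[1,0],pose()[0,0])))
# lid left edge and far edge: from depth/colour mask
hsv=cv2.cvtColor(p,cv2.COLOR_BGR2HSV);S=hsv[...,1].astype(int);H=hsv[...,0].astype(int)
lid=(Z>68)&(Z<82)
def fit(pts):
    vx,vy,x,y=cv2.fitLine(np.float32(pts),cv2.DIST_HUBER,0,.01,.01).ravel(); return np.array([vx,vy]),np.array([x,y])
L=[];F=[]
for v in range(30,160):
    u=np.where(lid[v])[0]
    if len(u)>5: L.append(onplane(c,u[0]-.5,v,75)[:2])
for u in range(240,530):
    v=np.where(lid[:60,u])[0]
    if len(v)>5: F.append(onplane(c,u,v[0]-.5,75)[:2])
dl,pl=fit(L);df,pf=fit(F)
al=np.degrees(np.arctan2(-dl[0],dl[1]));af=np.degrees(np.arctan2(df[1],df[0]))
al=(al+90)%180-90;af=(af+90)%180-90
print('lid ang left',al,'far',af)
a=np.radians(af);ex=np.array([np.cos(a),np.sin(a)]);ey=np.array([-ex[1],ex[0]])
lx=np.median(np.array(L)@ex)+85; ly=np.median(np.array(F)@ey)-120
seat=lx*ex+ly*ey;print('seat',seat)
# tub rim far edge outer & left edge outer
rim=(Z>138)&(Z<156)
TL=[];TF=[]
for v in range(125,230):
    u=np.where(rim[v,:330])[0]
    if len(u)>2: TL.append(onplane(c,u[0]-.5,v,147)[:2])
for u in range(290,540):
    v=np.where(rim[60:200,u])[0]
    if len(v)>2: TF.append(onplane(c,u,v[0]+60-.5,147)[:2])
dl,pl=fit(TL);df,pf=fit(TF)
al=(np.degrees(np.arctan2(-dl[0],dl[1]))+90)%180-90;af=(np.degrees(np.arctan2(df[1],df[0]))+90)%180-90
print('tub ang left',al,'far',af)
ZT=np.median(Z[rim]);print('rim z',ZT)
b=np.radians(af);fx=np.array([np.cos(b),np.sin(b)]);fy=np.array([-fx[1],fx[0]])
tub=(np.median(np.array(TL)@fx)+55)*fx+(np.median(np.array(TF)@fy)-75)*fy
print('tub',tub,'tub-seat in seat frame',(tub-seat)@ex,(tub-seat)@ey)
E
python3 m3.py 3
python3 - <<'E'
from h import *
c=dict(np.load('w3.npz'));cv2.imwrite('pics/w3c.png',cv2.resize(c['pixels'][90:130,265:505],None,fx=3.3,fy=6.6,interpolation=cv2.INTER_CUBIC))
E
```

```text
T ang 12.128198028086725
lid ang left 12.257584 far 12.045784
seat [ 514.86128572 -121.09711034]
tub ang left 12.650757 far 12.213104
rim z 145.18542261686383
tub [ 512.52452077 -123.17504701] tub-seat in seat frame -2.718963396639577 -1.544515854189793
```

View pics/w3c.png

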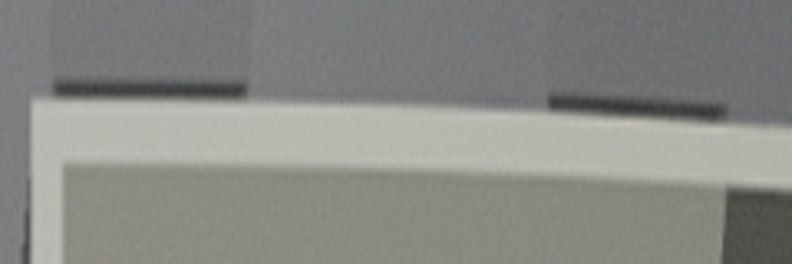

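Run:
```python
from h import *
c=dict(np.load('w3.npz'));a=np.radians(12.1);ex=np.array([np.cos(a),np.sin(a)]);ey=np.array([-ex[1],ex[0]])
q=[onplane(c,u,v,75)[:2] for u,v in((281.7,102.1),(339.5,102.3),(431,104.2),(484.4,105.5))]
x=[p@ex for p in q];y=[p@ey for p in q];print(np.round(x,1),np.round(y,1))
lx=np.mean(x);ly=np.mean(y)-74;print('seat',lx*ex+ly*ey, lx,ly)
print('tub',np.array([512.5,-123.2])@ex,np.array([512.5,-123.2])@ey)
```

```text
[423.1 453.5 502.7 532.9] [-151.1 -151.  -151.  -150.8]
seat [ 514.58206111 -119.75463336] 478.04691914176556 -224.96002516825183
tub 475.28890188903483 -227.89240825686895
```

Lid edges and recess edges agree: the tub is about 2.7 mm short in x and about 1.7 mm in y. I'll correct that, then lower gently.

```bash
python3 -m crank '[{"tx":0.0027,"ty":-0.0017,"tz":0,"rx":0,"ry":0,"rz":0,"gripper":1},{"tx":0.0027,"ty":-0.0017,"tz":0,"rx":0,"ry":0,"rz":0,"gripper":1},{"tx":0.0027,"ty":-0.0017,"tz":0.002,"rx":0,"ry":0,"rz":0,"gripper":1},{"tx":0.0027,"ty":-0.0017,"tz":0.003,"rx":0,"ry":0,"rz":0,"gripper":1},{"tx":0.0027,"ty":-0.0017,"tz":0.003,"rx":0,"ry":0,"rz":0,"gripper":1}]'; python3 look.py 4; python3 m3.py 4
```

```text
time: 4.82
eef_pos: [464.0, -133.1, 111.1]
ee_rot: [-0.0, 0.994, 0.105, -0.0]
contact_force: [0.1, 0.1, -3.0]
grip_width: 2.0
4.825 [ 464.  -133.1  111.1] [ 0.1  0.1 -3. ] [-0.06  0.21  0.03] 2.0
T ang 12.087520174985391
lid ang left 12.283386 far 12.067108
seat [ 514.8343092  -121.07171913]
tub ang left 12.6035 far 12.179207
rim z 142.93499133033845
tub [ 515.5377922 -120.9755103] tub-seat in seat frame 0.708051586898582 -0.05298525403507497
```

Going in with no resistance; continue down.

```bash
python3 -m crank '[{"tx":0,"ty":0,"tz":0.0015,"rx":0,"ry":0,"rz":0,"gripper":1},{"tx":0,"ty":0,"tz":0.003,"rx":0,"ry":0,"rz":0,"gripper":1},{"tx":0,"ty":0,"tz":0.0045,"rx":0,"ry":0,"rz":0,"gripper":1},{"tx":0,"ty":0,"tz":0.0045,"rx":0,"ry":0,"rz":0,"gripper":1}]'; python3 look.py 5; python3 m3.py 5
```

```text
time: 5.42
eef_pos: [464.2, -133.2, 106.8]
ee_rot: [-0.0, 0.994, 0.105, -0.0]
contact_force: [-0.7, -0.9, -1.2]
grip_width: 2.0
5.425 [ 464.2 -133.2  106.8] [-0.7 -0.9 -1.2] [-0.01  0.16  0.01] 2.0
T ang 12.0905684589398
lid ang left 12.317856 far 11.994446
seat [ 514.74923533 -121.02969506]
tub ang left 12.618347 far 12.094742
rim z 139.34383408639616
tub [ 515.72147576 -121.08044359] tub-seat in seat frame 0.9404678475945921 -0.25168854159915144
```

View pics/s5.png

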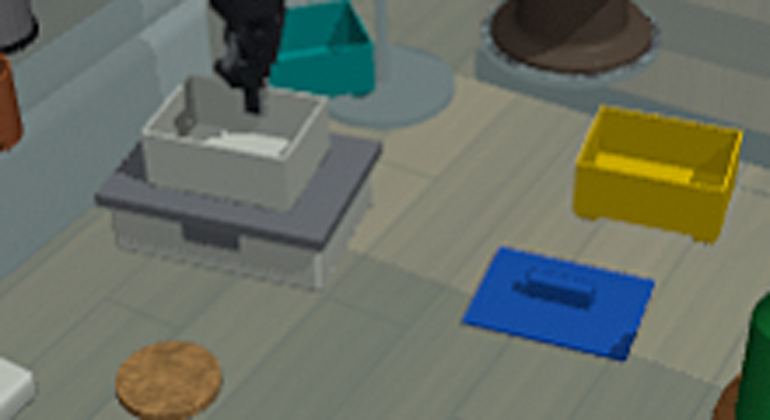

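```bash
python3 -m crank '[{"tx":0,"ty":0,"tz":0,"rx":0,"ry":0,"rz":0,"gripper":0.8},{"tx":0,"ty":0,"tz":0,"rx":0,"ry":0,"rz":0,"gripper":0.4},{"tx":0,"ty":0,"tz":0,"rx":0,"ry":0,"rz":0,"gripper":0},{"tx":0,"ty":0,"tz":0,"rx":0,"ry":0,"rz":0,"gripper":0},{"tx":0,"ty":0,"tz":-0.03,"rx":0,"ry":0,"rz":0,"gripper":0},{"tx":0,"ty":0,"tz":-0.09,"rx":0,"ry":0,"rz":0,"gripper":0},{"tx":0,"ty":0,"tz":-0.15,"rx":0,"ry":0,"rz":0,"gripper":0},{"tx":0,"ty":0,"tz":-0.2,"rx":0,"ry":0,"rz":0,"gripper":0},{"tx":0,"ty":0,"tz":-0.2,"rx":0,"ry":0,"rz":0,"gripper":0}]'; python3 look.py 6
cat > m6.py <<'E'
from meas import *
import sys
c=dict(np.load(f'w{sys.argv[1]}.npz'));P=cloud(c);X,Y,Z=[P[...,i] for i in range(3)]
reg=(X>400)&(X<640)&(Y>-250)&(Y<10)
m=reg&(Z>130)&(Z<155);print('rimZ',np.median(Z[m]),rect(np.c_[X[m],Y[m]]))
A=np.c_[X[m]-514,Y[m]+121,np.ones(m.sum())];k=np.linalg.lstsq(A,Z[m],rcond=None)[0];print('tilt mm over 100',k*[100,100,1])
m=reg&(Z>68)&(Z<82);print('lid',np.median(Z[m]))
E
python3 m6.py 6
```

```text
time: 6.65
eef_pos: [467.3, -134.4, 312.4]
ee_rot: [0.003, 0.994, 0.105, 0.005]
contact_force: [0.2, -0.4, -0.1]
grip_width: 42.9
6.65 [ 467.3 -134.4  312.4] [ 0.2 -0.4 -0.1] [-0.01  0.   -0.03] 42.9
rimZ 138.3829544190288 (array([ 515.38146973, -120.94645691]), 111.31916046142578, 149.87030029296875, 12.19001293182373)
tilt mm over 100 [ -1.76050106   0.78199701 137.59024963]
lid 76.13626971522044
```

View pics/w6.png

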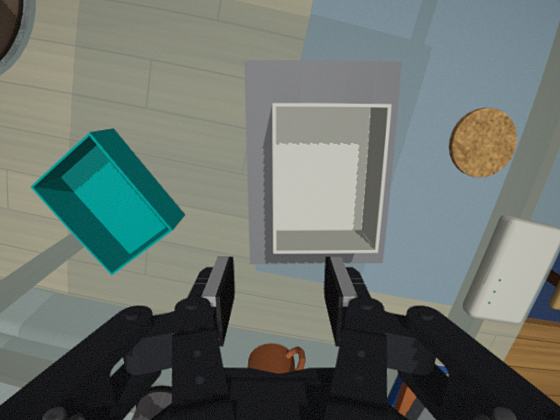

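View pics/s6.png

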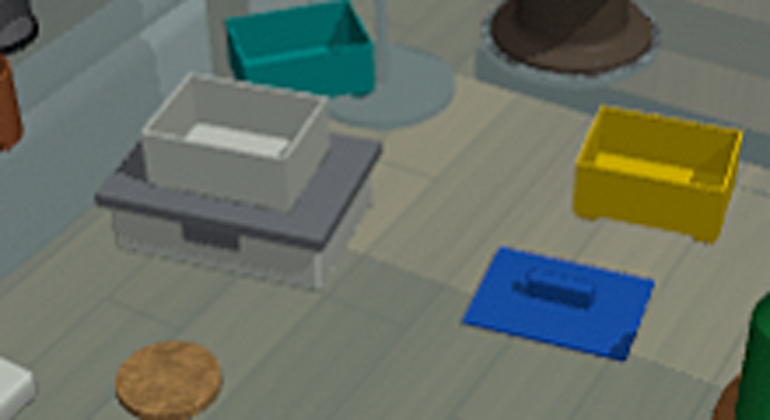

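The scene and wrist views show the tub sitting square and low on the lid. Its rim is about 62–64 mm above the lid, where 64 is home and 72 would be on the face. Moving on to the cover.

```bash
python3 -c "
from go import *
from meas import *
go(474,214,260,9.8)
import sys;sys.argv=['',6]
c=cam('wrist');P=cloud(c);X,Y,Z=[P[...,i] for i in range(3)]
reg=(X>400)&(X<640)&(Y>-250)&(Y<10)
for lo,hi in((130,150),(68,82)):
  m=reg&(Z>lo)&(Z<hi);A=np.c_[X[m]-514,Y[m]+121,np.ones(m.sum())];k=np.linalg.lstsq(A,Z[m],rcond=None)[0];print(k*[100,100,1])
"
```

```text
t [ 0.0823 -0.3374  0.0469] r [ 0.0004 -0.0007  0.04  ] now [ 464.2 -133.2  307. ] ang 12.09
[ -1.93431436   0.96708619 137.54199637]
[ 1.00246534 -0.89660701 77.54637095]
```

```bash
python3 -m crank '[{"tx":0.008,"ty":-0.042,"tz":0,"rx":0,"ry":0,"rz":0.005,"gripper":0},{"tx":0.02,"ty":-0.084,"tz":0,"rx":0,"ry":0,"rz":0.01,"gripper":0},{"tx":0.03,"ty":-0.126,"tz":0,"rx":0,"ry":0,"rz":0.015,"gripper":0},{"tx":0.04,"ty":-0.168,"tz":0,"rx":0,"ry":0,"rz":0.02,"gripper":0},{"tx":0.05,"ty":-0.21,"tz":0.01,"rx":0,"ry":0,"rz":0.025,"gripper":0},{"tx":0.06,"ty":-0.252,"tz":0.02,"rx":0,"ry":0,"rz":0.03,"gripper":0},{"tx":0.07,"ty":-0.294,"tz":0.03,"rx":0,"ry":0,"rz":0.035,"gripper":0},{"tx":0.082,"ty":-0.337,"tz":0.047,"rx":0,"ry":0,"rz":0.04,"gripper":0},{"tx":0.082,"ty":-0.337,"tz":0.047,"rx":0,"ry":0,"rz":0.04,"gripper":0},{"tx":0.082,"ty":-0.337,"tz":0.047,"rx":0,"ry":0,"rz":0.04,"gripper":0}]'
python3 look.py 7
python3 - <<'E'
from meas import *
c=dict(np.load('w7.npz'));P=cloud(c);p=c['pixels'];hsv=cv2.cvtColor(p,cv2.COLOR_BGR2HSV);H,S,V=[hsv[...,i].astype(int) for i in range(3)]
X,Y,Z=[P[...,i] for i in range(3)]
b=(H>100)&(H<125)&(S>140)&(abs(X-474)<120)&(abs(Y-214)<140)
mrect(c,b,15,'cover')
m=b&(Z>32);print('bar',np.median(Z[m]),rect(np.c_[X[m],Y[m]]));mrect(c,m,39,'bar')
m=b&(Z<25)&(Z>5);print('plate z',np.median(Z[m]))
c=cam('top');P=cloud(c);X,Y,Z=[P[...,i] for i in range(3)];np.savez('t7.npz',**{k:np.array(v) for k,v in c.items()})
reg=(X>400)&(X<640)&(Y>-250)&(Y<10);m=reg&(Z>132)&(Z<150);print('tub top',np.median(Z[m]),rect(np.c_[X[m],Y[m]]))
a=np.radians(12.1);x=(X-514.5)*np.cos(a)+(Y+121)*np.sin(a);y=-(X-514.5)*np.sin(a)+(Y+121)*np.cos(a)
for n,q in(('+x',x>45),('-x',x<-45),('+y',y>65),('-y',y<-65)): print(n,np.median(Z[m&q]).round(1),(m&q).sum())
E
```

```text
time: 8.05
eef_pos: [472.7, 212.8, 257.9]
ee_rot: [0.001, 0.996, 0.086, -0.002]
contact_force: [-0.0, 1.3, -0.3]
grip_width: 42.5
8.05 [472.7 212.8 257.9] [-0.   1.3 -0.3] [-0.02  0.01  0.01] 42.5
cover [473.7 214.8] w,h 116.7 155.3 ang 10.1
bar 39.007803455227474 (array([478.45141602, 221.70581055]), 93.10208129882812, 99.78559875488281, -27.21396255493164)
bar [472.8 214.6] w,h 15.2 63.1 ang 10.3
plate z 14.973621430117504
tub top 137.82159384941394 (array([ 516.78540039, -121.68669128]), 110.82132720947266, 150.35089111328125, 12.017333984375)
+x 138.1 92
-x 137.9 82
+y 138.0 66
-y 137.6 74
```

View pics/w7.png

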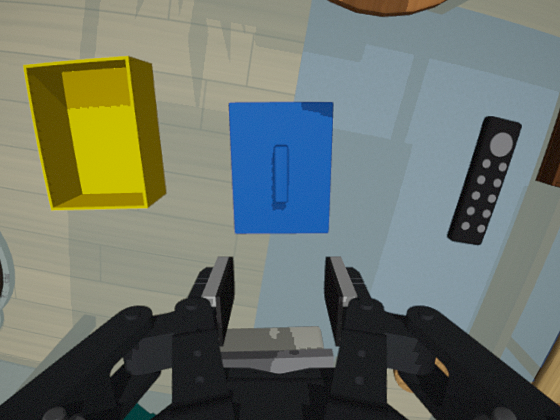

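The wrist view shows the blue cover at (282,168), with its bar at (281,176), between the yellow tub and the remote. The tub rim heights agree on all four sides to 0.5 mm, so it is level and home.

```bash
python3 -c "
from go import *
go(473,214.7,18,10.2)"
```

```text
t [-0.0005 -0.0025  0.2417] r [ 0.0004  0.0002 -0.0086] now [473.9 212.4 259.7] ang 9.71
```

```bash
python3 -m crank '[{"tx":-0.0005,"ty":-0.0025,"tz":0.05,"rx":0,"ry":0,"rz":-0.008,"gripper":0},{"tx":-0.0005,"ty":-0.0025,"tz":0.1,"rx":0,"ry":0,"rz":-0.008,"gripper":0},{"tx":-0.0005,"ty":-0.0025,"tz":0.15,"rx":0,"ry":0,"rz":-0.008,"gripper":0},{"tx":-0.0005,"ty":-0.0025,"tz":0.19,"rx":0,"ry":0,"rz":-0.008,"gripper":0},{"tx":-0.0005,"ty":-0.0025,"tz":0.22,"rx":0,"ry":0,"rz":-0.008,"gripper":0},{"tx":-0.0005,"ty":-0.0025,"tz":0.235,"rx":0,"ry":0,"rz":-0.008,"gripper":0},{"tx":-0.0005,"ty":-0.0025,"tz":0.241,"rx":0,"ry":0,"rz":-0.008,"gripper":0},{"tx":-0.0005,"ty":-0.0025,"tz":0.241,"rx":0,"ry":0,"rz":-0.008,"gripper":0}]'
python3 -c "
from go import *
go(473,214.7,18,10.2)"
```

```text
time: 9.2
eef_pos: [473.7, 215.9, 19.5]
ee_rot: [-0.0, 0.996, 0.089, 0.001]
contact_force: [-0.1, -0.1, 0.5]
grip_width: 42.9
t [-0.0009  0.0011  0.0015] r [-0.0002 -0.0014  0.0005] now [473.7 215.9  19.5] ang 10.23
```

```bash
python3 -m crank '[{"tx":0,"ty":0,"tz":0.001,"rx":0,"ry":0,"rz":0,"gripper":0.4},{"tx":0,"ty":0,"tz":0.001,"rx":0,"ry":0,"rz":0,"gripper":0.8},{"tx":0,"ty":0,"tz":0.001,"rx":0,"ry":0,"rz":0,"gripper":1},{"tx":0,"ty":0,"tz":0.001,"rx":0,"ry":0,"rz":0,"gripper":1},{"tx":0,"ty":0,"tz":0.001,"rx":0,"ry":0,"rz":0,"gripper":1},{"tx":0,"ty":0,"tz":0.001,"rx":0,"ry":0,"rz":0,"gripper":1}]'
python3 -m crank '[{"tx":0,"ty":0,"tz":-0.01,"rx":0,"ry":0,"rz":0,"gripper":1},{"tx":0,"ty":0,"tz":-0.04,"rx":0,"ry":0,"rz":0,"gripper":1},{"tx":0,"ty":0,"tz":-0.09,"rx":0,"ry":0,"rz":0,"gripper":1},{"tx":0,"ty":0,"tz":-0.14,"rx":0,"ry":0,"rz":0,"gripper":1},{"tx":0,"ty":0,"tz":-0.18,"rx":0,"ry":0,"rz":0,"gripper":1},{"tx":0,"ty":0,"tz":-0.18,"rx":0,"ry":0,"rz":0,"gripper":1},{"tx":0,"ty":0,"tz":-0.18,"rx":0,"ry":0,"rz":0,"gripper":1}]'
python3 look.py 8;python3 -c "
from go import *
go(515,-121,200,12.1)"
```

```text
time: 9.95
eef_pos: [474.1, 216.4, 19.0]
ee_rot: [-0.0, 0.996, 0.089, 0.001]
contact_force: [-0.7, 0.8, 6.1]
grip_width: 14.8
time: 10.82
eef_pos: [471.6, 215.5, 196.7]
ee_rot: [0.0, 0.996, 0.089, -0.001]
contact_force: [-0.6, 0.2, -2.7]
grip_width: 14.4
10.825 [471.6 215.5 196.7] [-0.6  0.2 -2.7] [-0.01  0.02 -0.02] 14.4
t [-0.0166  0.3387 -0.0042] r [ 0.0007  0.0047 -0.0322] now [471.  215.2 195.5] ang 10.26
```

View pics/w8.png

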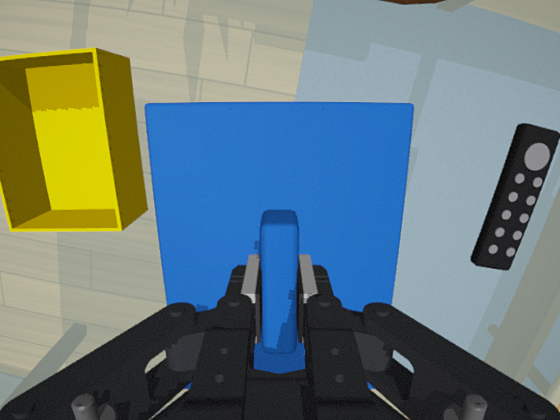

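View pics/s8.png

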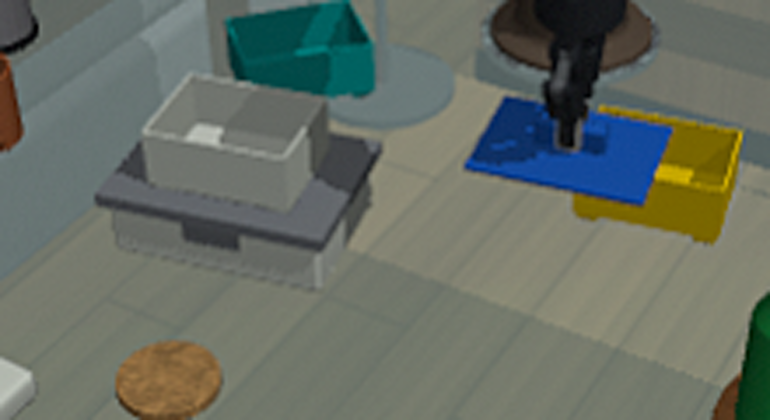

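The cover is held by its bar. Its far corners are at (146,104) and (413,104), and it sits clear of the yellow tub. Next I'll measure where it sits in the tool frame.

```bash
cat > mc.py <<'E'
from meas import *
import sys
def cover(f):
    c=dict(np.load(f));c['T']=np.array(c['mount']) # tool frame
    P=cloud(c);p=c['pixels'];hsv=cv2.cvtColor(p,cv2.COLOR_BGR2HSV);H,S,V=[hsv[...,i].astype(int) for i in range(3)]
    b=(H>100)&(H<125)&(S>140)
    X,Y,Z=[P[...,i] for i in range(3)]
    m=b&(Z>-10)&(Z<20);m[250:]=0; m&=~((np.indices(m.shape)[1]>250)&(np.indices(m.shape)[1]<310)&(np.indices(m.shape)[0]>200))
    k=np.linalg.lstsq(np.c_[X[m],Y[m],np.ones(m.sum())],Z[m],rcond=None)[0];print('plane',k,'mm per mm; z0')
    z=k[2]
    # edges
    L=[];Rr=[];F=[]
    for v in range(125,225):
        u=np.where(m[v])[0]; L.append(onplane(c,u[0]-.5,v,z)[:2]);Rr.append(onplane(c,u[-1]+.5,v,z)[:2])
    for u in range(170,390):
        v=np.where(m[:,u])[0];F.append(onplane(c,u,v[0]-.5,z)[:2])
    L,Rr,F=map(np.array,(L,Rr,F))
    al=[np.degrees(np.arctan(np.polyfit(q[:,1],q[:,0],1)[0])) for q in(L,Rr)];af=np.degrees(np.arctan(np.polyfit(F[:,0],F[:,1],1)[0]))
    print('angles',al,af)
    print('left',L[:,0].mean(),'right',Rr[:,0].mean(),'width',Rr[:,0].mean()-L[:,0].mean(),'cx at y',L[:,1].mean(),(L[:,0].mean()+Rr[:,0].mean())/2,'far y',F[:,1].mean(),'cy',F[:,1].mean()+79)
cover(sys.argv[1])
E
python3 mc.py w8.npz
```

```text
plane [ 3.57883982e-03 -1.09102093e-03  4.11418420e+00] mm per mm; z0
angles [np.float64(-0.06321074666644576), np.float64(0.04280247360017163)] -0.03928133764659027
left -58.807205817472 right 57.204045610024814 width 116.01125142749682 cx at y -46.05040902193758 -0.8015801037235946 far y -77.72966951275471 cy 1.270330487245289
```

```bash
python3 -m crank '[{"tx":-0.001,"ty":0.02,"tz":-0.004,"rx":0,"ry":0,"rz":0,"gripper":1},{"tx":-0.003,"ty":0.06,"tz":-0.004,"rx":0,"ry":0,"rz":-0.006,"gripper":1},{"tx":-0.005,"ty":0.1,"tz":-0.004,"rx":0,"ry":0,"rz":-0.01,"gripper":1},{"tx":-0.007,"ty":0.14,"tz":-0.004,"rx":0,"ry":0,"rz":-0.015,"gripper":1},{"tx":-0.009,"ty":0.18,"tz":-0.004,"rx":0,"ry":0,"rz":-0.02,"gripper":1},{"tx":-0.011,"ty":0.22,"tz":-0.004,"rx":0,"ry":0,"rz":-0.025,"gripper":1},{"tx":-0.013,"ty":0.26,"tz":-0.004,"rx":0,"ry":0,"rz":-0.03,"gripper":1},{"tx":-0.015,"ty":0.3,"tz":-0.004,"rx":0,"ry":0,"rz":-0.032,"gripper":1},{"tx":-0.016,"ty":0.325,"tz":-0.004,"rx":0,"ry":0,"rz":-0.032,"gripper":1},{"tx":-0.0155,"ty":0.3385,"tz":-0.004,"rx":0,"ry":0,"rz":-0.032,"gripper":1}]'
python3 -m crank '[{"tx":0,"ty":0,"tz":0,"rx":0,"ry":0,"rz":0,"gripper":1},{"tx":0,"ty":0,"tz":0,"rx":0,"ry":0,"rz":0,"gripper":1},{"tx":0,"ty":0,"tz":0,"rx":0,"ry":0,"rz":0,"gripper":1}]'
python3 look.py 9; python3 mc.py w9.npz; python3 -c "
from go import *
go(516.1,-119.9,180,12.1)"
```

```text
time: 12.18
eef_pos: [516.7, -120.8, 199.7]
ee_rot: [-0.001, 0.995, 0.104, -0.002]
contact_force: [-0.4, 0.1, -1.6]
grip_width: 14.0
time: 12.55
eef_pos: [517.7, -118.9, 201.6]
ee_rot: [-0.0, 0.994, 0.106, -0.0]
contact_force: [-0.2, 0.4, -1.0]
grip_width: 14.7
12.55 [ 517.7 -118.9  201.6] [-0.2  0.4 -1. ] [ 0.01  0.   -0.03] 14.7
plane [ 3.33213048e-03 -1.19709697e-03  4.10251204e+00] mm per mm; z0
angles [np.float64(-0.07467326117978784), np.float64(0.04079580174195041)] -0.03253594585370048
left -58.79427494970016 right 57.165096381069944 width 115.9593713307701 cx at y -46.07763348457784 -0.8145892843151081 far y -77.75960973297877 cy 1.2403902670212261
t [-0.0019  0.0003  0.0218] r [-0.0001 -0.0001  0.0009] now [ 517.9 -119.2  201.8] ang 12.15
```

View pics/s9.png

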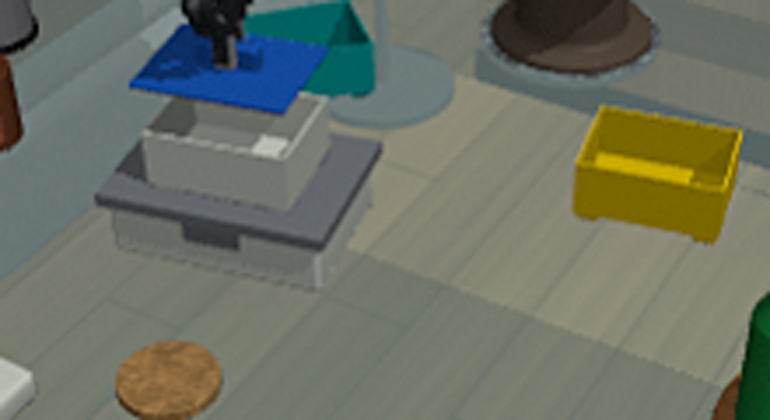

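The scene view shows the cover hovering squarely over the tub mouth. I'll descend in small steps.

```bash
python3 -m crank '[{"tx":-0.0015,"ty":0.0003,"tz":0.015,"rx":0,"ry":0,"rz":0,"gripper":1},{"tx":-0.0015,"ty":0.0003,"tz":0.03,"rx":0,"ry":0,"rz":0,"gripper":1},{"tx":-0.0015,"ty":0.0003,"tz":0.04,"rx":0,"ry":0,"rz":0,"gripper":1},{"tx":-0.0015,"ty":0.0003,"tz":0.043,"rx":0,"ry":0,"rz":0,"gripper":1},{"tx":-0.0015,"ty":0.0003,"tz":0.0455,"rx":0,"ry":0,"rz":0,"gripper":1},{"tx":-0.0015,"ty":0.0003,"tz":0.0455,"rx":0,"ry":0,"rz":0,"gripper":1}]'; python3 look.py 10
```

```text
time: 13.4
eef_pos: [516.7, -120.7, 156.4]
ee_rot: [0.0, 0.994, 0.105, 0.0]
contact_force: [0.6, -0.6, -2.2]
grip_width: 14.1
13.4 [ 516.7 -120.7  156.4] [ 0.6 -0.6 -2.2] [-0.04 -0.02  0.01] 14.1
```

View pics/s10.png

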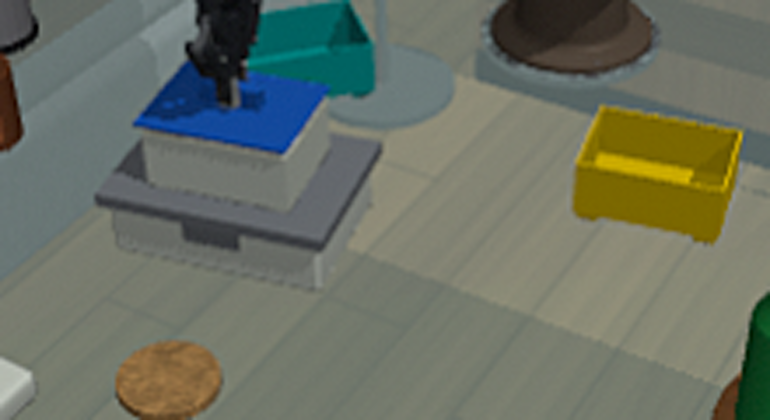

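```bash
python3 -m crank '[{"tx":0,"ty":0,"tz":0.0015,"rx":0,"ry":0,"rz":0,"gripper":1},{"tx":0,"ty":0,"tz":0.003,"rx":0,"ry":0,"rz":0,"gripper":1},{"tx":0,"ty":0,"tz":0.0045,"rx":0,"ry":0,"rz":0,"gripper":1},{"tx":0,"ty":0,"tz":0.0045,"rx":0,"ry":0,"rz":0,"gripper":1}]'; python3 -m crank '[{"tx":0,"ty":0,"tz":0.001,"rx":0,"ry":0,"rz":0,"gripper":1},{"tx":0,"ty":0,"tz":0.002,"rx":0,"ry":0,"rz":0,"gripper":1},{"tx":0,"ty":0,"tz":0.002,"rx":0,"ry":0,"rz":0,"gripper":1}]';python3 look.py 11
```

```text
time: 14.0
eef_pos: [516.3, -120.5, 151.5]
ee_rot: [-0.0, 0.994, 0.105, -0.0]
contact_force: [0.6, 0.8, -1.3]
grip_width: 14.7
time: 14.38
eef_pos: [516.4, -120.5, 149.7]
ee_rot: [-0.0, 0.994, 0.105, -0.0]
contact_force: [-0.6, -0.2, -1.5]
grip_width: 14.6
14.375 [ 516.4 -120.5  149.7] [-0.6 -0.2 -1.5] [0.07 0.02 0.01] 14.6
```

View pics/s11.png

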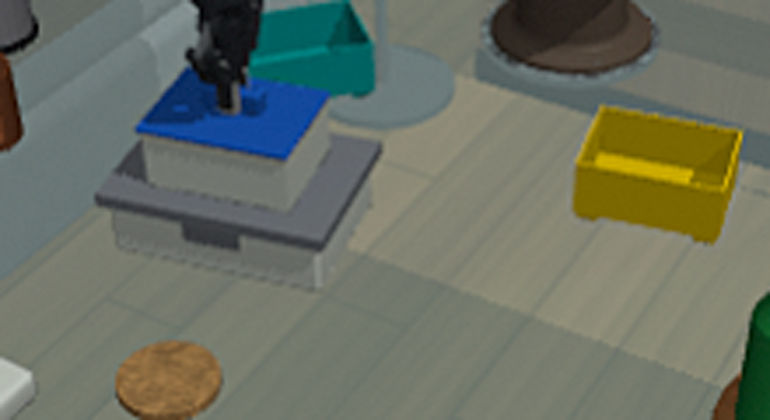

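The cover is within about 1 mm of seated and there is no jamming force. I'll press down lightly until contact.

```bash
python3 -m crank '[{"tx":0,"ty":0,"tz":0.0007,"rx":0,"ry":0,"rz":0,"gripper":1},{"tx":0,"ty":0,"tz":0.0014,"rx":0,"ry":0,"rz":0,"gripper":1},{"tx":0,"ty":0,"tz":0.0014,"rx":0,"ry":0,"rz":0,"gripper":1}]'
```

```text
time: 14.85
eef_pos: [516.6, -120.6, 149.0]
ee_rot: [0.0, 0.994, 0.105, 0.0]
contact_force: [-1.8, 0.2, 3.8]
grip_width: 14.4
```

```bash
python3 -m crank '[{"tx":0,"ty":0,"tz":0,"rx":0,"ry":0,"rz":0,"gripper":0.6},{"tx":0,"ty":0,"tz":0,"rx":0,"ry":0,"rz":0,"gripper":0.3},{"tx":0,"ty":0,"tz":0,"rx":0,"ry":0,"rz":0,"gripper":0},{"tx":0,"ty":0,"tz":0,"rx":0,"ry":0,"rz":0,"gripper":0},{"tx":0,"ty":0,"tz":-0.02,"rx":0,"ry":0,"rz":0,"gripper":0},{"tx":0,"ty":0,"tz":-0.07,"rx":0,"ry":0,"rz":0,"gripper":0},{"tx":0,"ty":0,"tz":-0.13,"rx":0,"ry":0,"rz":0,"gripper":0},{"tx":0,"ty":0,"tz":-0.18,"rx":0,"ry":0,"rz":0,"gripper":0}]'
python3 -m crank '[{"tx":-0.05,"ty":0,"tz":0,"rx":0,"ry":0,"rz":0,"gripper":0},{"tx":-0.1,"ty":0,"tz":0,"rx":0,"ry":0,"rz":0,"gripper":0},{"tx":-0.15,"ty":0,"tz":0,"rx":0,"ry":0,"rz":0,"gripper":0},{"tx":-0.15,"ty":0,"tz":0,"rx":0,"ry":0,"rz":0,"gripper":0}]'
python3 look.py 12
python3 - <<'E'
from meas import *
for n,c in(('wrist',dict(np.load('w12.npz'))),('top',cam('top')),('scene',dict(np.load('s12.npz')))):
    if n=='top': cv2.imwrite('pics/t12.png',c['pixels'])
    P=cloud(c);X,Y,Z=[P[...,i] for i in range(3)];hsv=cv2.cvtColor(c['pixels'],cv2.COLOR_BGR2HSV);H,S=[hsv[...,i].astype(int) for i in range(2)]
    reg=(X>400)&(X<640)&(Y>-250)&(Y<10);b=reg&(H>100)&(H<125)&(S>140);m=b&(Z>135)&(Z<155)
    if m.sum()<50: print(n,'few');continue
    l=reg&(Z>65)&(Z<85)&(S<60)
    a=np.radians(12.1);x=(X-514.5)*np.cos(a)+(Y+121)*np.sin(a);y=-(X-514.5)*np.sin(a)+(Y+121)*np.cos(a)
    print(n,'plate z',np.median(Z[m]),'lid',np.median(Z[l]),rect(np.c_[X[m],Y[m]]))
    print([ (k,round(float(np.median(Z[m&q])),1),int((m&q).sum())) for k,q in(('+x',x>35),('-x',x<-35),('+y',y>50),('-y',y<-50)) if (m&q).any()])
E
```

```text
time: 15.85
eef_pos: [516.8, -120.7, 330.8]
ee_rot: [0.0, 0.994, 0.105, 0.001]
contact_force: [0.9, 0.1, 0.2]
grip_width: 42.5
time: 16.35
eef_pos: [367.5, -152.1, 328.2]
ee_rot: [0.0, 0.995, 0.104, -0.0]
contact_force: [0.2, 0.2, 0.5]
grip_width: 42.5
16.35 [ 367.5 -152.1  328.2] [0.2 0.2 0.5] [-0.01 -0.07  0.03] 42.5
wrist plate z 144.6172478932183 lid 74.69097923922965 (array([ 515.84936523, -121.66036224]), 118.58418273925781, 157.28228759765625, 12.260128021240234)
[('+x', 144.5, 3186), ('-x', 144.7, 3402), ('+y', 144.6, 3345), ('-y', 144.6, 2589)]
top plate z 144.38815286454485 lid 74.51478384842608 (array([ 516.62957764, -121.96315002]), 115.02964782714844, 155.64059448242188, 12.220974922180176)
[('+x', 144.4, 519), ('-x', 144.2, 459), ('+y', 144.2, 428), ('-y', 144.4, 463)]
scene plate z 146.13841478491508 lid 76.55626938609635 (array([ 518.54333496, -121.52479553]), 122.68172454833984, 156.5541534423828, 11.905474662780762)
[('+x', 146.1, 252), ('-x', 145.9, 121), ('+y', 146.6, 176), ('-y', 144.3, 152)]
```

View pics/w12.png

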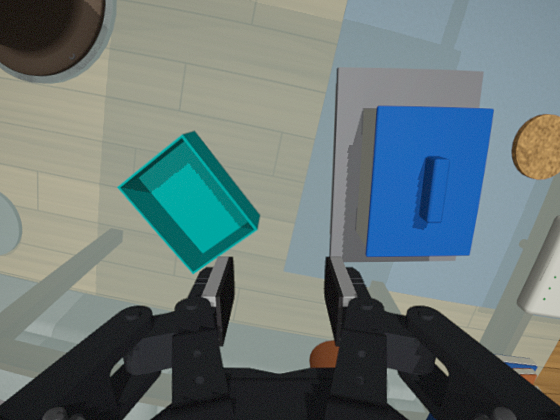

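View pics/s12.png

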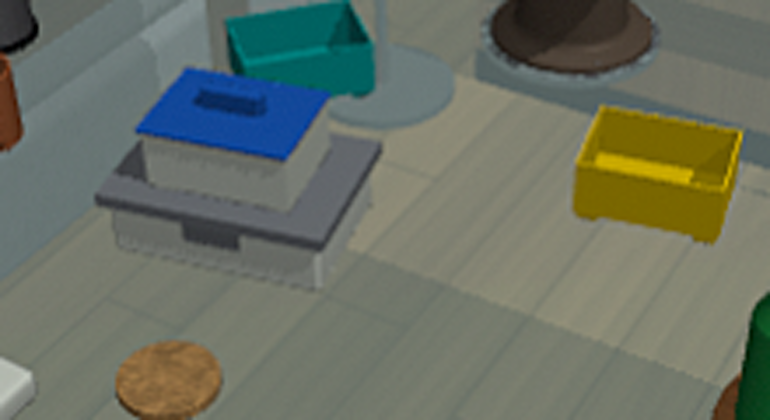

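Plate top sits 69.9 mm above the lid by both the wrist and top cameras (70.0 expected) and is level to 0.2 mm. Handing in.

```bash
python3 -c "
from h import *
print(hand_in())"
```

```text
the job is handed in; nothing more can be done
None
```

The white tub is home in the lid's four recesses and the blue cover is plugged into it. The job was handed in at about 16.5 s, with the arm clear and touching nothing. I gripped the tub by one long wall, slid and turned it over the recesses, lowered it in, then fetched the cover by its grip bar and let go.

- **Tub:** before covering, its rim was level to 0.5 mm on all four sides. The rim stood about 63 mm above the lid, where home is 64 and resting on the lid's face is 72.
- **Cover:** after release, the plate top was 69.9 mm above the lid by both the wrist and top cameras, against 70.0 expected, and level to 0.2 mm. The cover is turned about 12.2°, matching the lid's 12.1°.
- **Forces:** the highest force I read was about 6 N, well under the limits.
- **Disagreements:** the scene camera, looking at a slant, read 69.6 mm and about 2 mm of tilt, with some scatter. I trusted the two overhead views. An early depth fit of the tub rim also suggested a tilt, which the later check of each side did not show. The cameras' positions for the tub and cover agreed to within about 3 mm.
- **Bystanders:** I moved nothing else on purpose. The yellow and turquoise tubs and the coaster look unmoved in the last views. I did not re-measure the pot, tin, spray, mug and remote.

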